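Twist open the green pacifier capsule

TASK

Open the pacifier capsule with the green lid: unscrew the lid anticlockwise until its quick thread lets go, lift it off, and set it down upright in the middle of the round cork coaster, without dropping it. Leave the orange capsule shut.

Things in the scene. Friction and masses are not known exactly. Their poses are not given: they have to be found in the camera images.
- green_lid_center (a point): Centre (half-way up) of the green lid: round ribbed cap, 54 mm wide, 42 tall, 30 g, open below, top 7 mm bevelled; z up. Grip across its sides half-way up, any yaw, 20-30 N. Quick thread: turned 80-90 deg anticlockwise from above (60 to 115 will do) it comes free; before that it cannot lift. Turns easily, does not rise by itself, 2 mm side play. Raise it 45 mm or more before moving sideways.
- green_base: White base of the green capsule, 52 mm wide, stuck fast to the tray by a suction foot 62 mm wide; it does not move. Origin: centre of its underside, on the tray floor 3 mm above the dresser top, z up. Shoulder, on which the lid's rim rests, 40 mm above the origin; top of the narrower threaded neck, on which the pacifier stands, 56 mm.
- coaster_top (a point): Centre of the top face of a round cork coaster, 96 mm wide, 6 mm thick, fixed flat on the dresser top on the robot's side of the tray. A lid set down on it has its centre 21 mm above this point.
- orange_lid_center (a point): Centre of the orange lid of a second capsule, alike but for colour, on the same tray 100 mm or more from the green one, on either side of it. To be left shut. The tray also holds a white cup of wooden spoons at its +y end (up to 170 mm tall, 135 mm or more from either capsule's axis), and low teething keys and a blue nail file case.
Things that resemble listed ones, but are neither listed nor needed, are in the scene too. Of the things like the part that bears green_lid_center, leave any that is purple; of the rest the larger one is meant.

How it is judged:
On the way, in this order (a step that is already met when the one before it is completed fails the run):
1. the green lid is unscrewed: turned more than 52 degrees while still seated on its base (angle between the x axis of green_lid_center and the x axis of green_base, either way round above 0.9 rad and z of green_lid_center in the frame of green_base below 0.072 m and horizontal distance between green_lid_center and green_base below 0.008 m), for 0.1 s.
2. the lid is lifted off, clear above its base (z of green_lid_center in the frame of green_base above 0.081 m and contact force between green_lid and the fingers above 0.3 N), for 0.05 s.
At the end, for the whole second after the job is handed in: The green lid stands upright (within 10 degrees, open side down), released and at rest on the coaster, its axis within 20 mm of the coaster's centre; the orange lid is within 10 mm of where it was, on its capsule (horizontal distance between green_lid_center and coaster_top below 0.02 m and z of green_lid_center in the frame of coaster_top between 0.017 and 0.025 m and angle between green_lid_center's own z axis and vertical below 0.17 rad and linear speed of green_lid below 0.02 m/s and distance of orange_lid_center from where it was at the start of the episode below 0.01 m); the robot touches nothing.
It fails at once if the green lid is dropped (falls faster than 0.5 m/s out of the fingers) (linear speed of green_lid above 0.5 m/s and contact force between green_lid and the fingers below 0.05 N).
It fails at once if the orange lid is shifted by more than 15 mm (distance of orange_lid_center from where it was at the start of the episode above 0.015 m).
It also fails if it takes over 43 s, if anything falls off the work surface, if the arm or the gripper's body presses on something with over 40 N, if the wrist force passes 120 N, or if a joint passes its speed limit or range.

ROBOT

A 6-joint arm with a two-finger parallel gripper is mounted at the origin on the work surface. World frame = base frame: x ahead of the robot, y to its left, z up, the work surface at z = 0. Lengths are in m, angles in rad, forces in N, time in s.
With the tool pointing down it reaches from about 0.275 to 0.825 m from the base axis. Payload 5.2 kg.
Tool frame: the origin (TCP) lies between the finger pads; the fingertips stand 14 mm ahead of it and the grasp point (between the pads) lies 5 mm behind it; z points along the fingers, y is the line along which they close (so a half turn about z gives the same grasp; the last joint's range is limited). The gripper opens to 93 mm and grips with 3 to 60 N. Pads are 15 mm wide; open, the fingers measure 128 mm over their backs; the gripper's body (75 mm by 188 mm) begins 65 mm behind the grasp point.
Start: joints at [0.958, 0.259, 1.535, -0, 1.348, -0.203], TCP at [0.219, 0.504, 0.233] pointing down, gripper open.
Joint ranges: [-3.14, 3.14], [-0.91, 2.08], [0.19, 2.58], [-1.22, 4.36], [0.22, 2.71], [-3.12, 3.12]. Speed limits (rad/s): [2.57, 2.57, 3.14, 3.14, 3.14, 3.14].

INTERFACE

Orientations are given as a rotation vector (axis times angle).
In Python, from station import manip, eyes, close_job gives the robot as it stands.
- The arm moves only by the tool send_rows, never from a script. Its argument "moves" is one flat list of numbers, 7 for each row, row after row: the turn, a rotation vector about the tool's x, y, z in degrees, then the shift along the tool's x, y, z in cm, then the opening, from -1 (shut) to 1 (fully open). A call has exactly 10 rows; each row is the pose to reach, as a shift and turn from the pose commanded when the call began, along the tool's axes at that moment; what a row does not reach only later rows make up. A row lasts 1/10 s, in which the tool goes at most 50 mm and 8.59 degrees, less where a joint would pass 70% of its speed; a pose out of reach is approached as far as the arm can. A call with a gripper value outside its range is refused whole. The fingers move at their own pace and stop on an object; "force" is the grip in N (left out, the last holds). Time passes only in rows, so rows that repeat a pose let the fingers close, or fill a call up. It gives the time, the measured TCP pose, the force, the opening and the grip force at its end, in the units of the state.
- manip.read_state(): the state, without advancing time (a new reading comes with each control period).
- eyes.grab_frame(name): name is "side" or "top"; returns the picture (400x640x3 uint8, red, green, blue); there is no depth.
- eyes.camera_model(name): a dict with "camera_matrix" (3x3 intrinsics, pixels), "R" (3x3) and "t" (3): a world point X has camera coordinates R X + t. Camera axes: x right, y down, z forward; pixel columns grow to the right and rows downward; lengths in m; the calibration is good to about 2 mm. A picture is of the moment at which its call begins. camera_model takes no time and is no camera call.
- close_job(): hands the job in; it is judged then, once.
The state is a dict: "time": time; "joint_pos": joint angles; "dq": joint speeds; "joint_torque": joint torques, N m; "tool_pos": TCP position; "tool_rot": TCP orientation; "force": force on the tool from outside, world axes, zero at the start; "ft_torque": the same for the moment, N m; "opening": finger opening in m; "grip_force": force on a finger pad.
Only numpy, scipy, OpenCV 4.12 (cv2) and the standard library are available. Lean on these libraries where they do the work, as an engineer would, in place of code of your own. Each camera call takes 0.05 s, during which the arm holds its last target. There are 200 camera calls.

## Working session

There is one attempt and no reset: what is moved stays moved. The work goes in short steps, Python scripts to look and compute and a tool call to move; the robot and the scene stay as the last step left them, time stands still between calls to the robot, and variables do not carry over. Pictures are saved under pics/ and viewed, at most 10 in all, crops included, and the job is handed in when it is done.

Besides the shell and the picture viewer there is one more tool, called after ">>>" as name(argument=value, ...), one argument or row to a line, values as JSON. send_rows: Moves the arm, as the interface text tells. Its arguments: {"type":"object","properties":{"moves":{"type":"array","items":{"type":"number"}},"force":{"type":"number"}},"required":["moves"]}

```bash
mkdir -p pics
python3 - <<'E'
from station import manip, eyes
import cv2, json
for n in("top","side"):
    f=eyes.grab_frame(n); cv2.imwrite(f"pics/{n}0.png",f[...,::-1]); m=eyes.camera_model(n); print(n,m)
s=manip.read_state(); print(s)
E
```

```text
top {'camera_matrix': array([[449.34409757,   0.        , 322.11548575],
       [  0.        , 449.34409757, 207.09572595],
       [  0.        ,   0.        ,   1.        ]]), 'R': array([[-0.02392143, -0.99970247,  0.00476891],
       [-0.99693155,  0.02349893, -0.07466784],
       [ 0.07453356, -0.00654043, -0.99719706]]), 't': array([-0.00787924,  0.61253988,  1.03594003])}
side {'camera_matrix': array([[480.53046413,   0.        , 314.35447892],
       [  0.        , 480.53046413, 199.63802636],
       [  0.        ,   0.        ,   1.        ]]), 'R': array([[-0.94672702, -0.32195397, -0.00732022],
       [-0.22136522,  0.66711203, -0.71130793],
       [ 0.23389182, -0.671794  , -0.7028424 ]]), 't': array([0.56883656, 0.20034082, 0.74306957])}
{'time': 0.1, 'joint_pos': array([ 9.58195967e-01,  2.59281856e-01,  1.53596375e+00, -3.22607848e-05,
        1.34801871e+00, -2.02779638e-01]), 'dq': array([-6.37912997e-05, -5.73463615e-06, -3.29921395e-03,  1.24927631e-04,
       -6.91984165e-04, -1.85542969e-04]), 'joint_torque': array([ 4.23444013e-03, -4.38207972e+01, -2.84644568e+01,  7.22980010e-02,
        3.61649296e-02, -2.93484243e-05]), 'tool_pos': array([0.21884462, 0.50406854, 0.23189849]), 'tool_rot': array([-6.39109199e-01, -3.07524882e+00,  2.42972745e-03]), 'force': array([0.21443544, 0.19565423, 0.02882215]), 'ft_torque': array([ 0.0449275 , -0.01940971,  0.01066323]), 'grip_force': 0.0, 'opening': 0.09304719183874971}
```

View pics/top0.png

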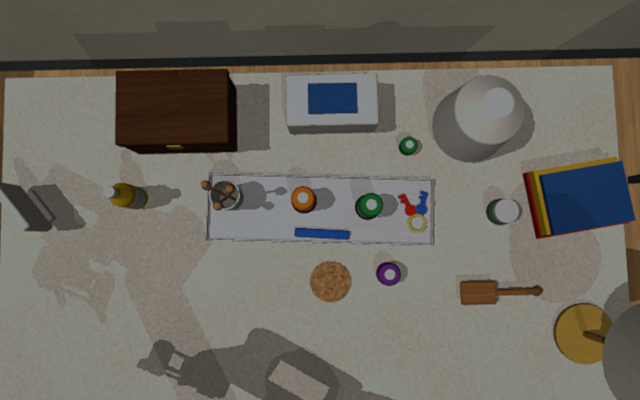

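View pics/side0.png

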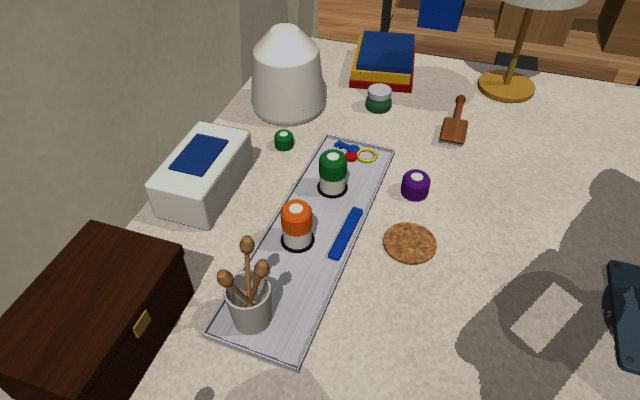

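Candidates for the green lid, as top-view pixel / side-view pixel:
- Green cap on the tray: (370,205) / (333,165).
- Small loose green cap: (408,146) / (284,140).
- Green jar with a white top: (503,211) / (378,98).
- Purple cap, excluded by the task: (388,273) / (416,185).

I choose the one on the tray. It is the larger and sits on a white base. The coaster is at top (330,281), side (410,243).

```bash
cat > h.py <<'E'
import numpy as np, cv2
from station import manip, eyes
def mask(f,box,lo,hi):
    h=cv2.cvtColor(f,cv2.COLOR_RGB2HSV); m=cv2.inRange(h,lo,hi); o=np.zeros_like(m)
    x0,y0,x1,y1=box; o[y0:y1,x0:x1]=m[y0:y1,x0:x1]; return o
def blob(m):
    c=max(cv2.findContours(m,cv2.RETR_EXTERNAL,cv2.CHAIN_APPROX_NONE)[0],key=cv2.contourArea)
    M=cv2.moments(cv2.convexHull(c)); return np.array([M['m10']/M['m00'],M['m01']/M['m00']]),cv2.boundingRect(c)
def ray(n,p):
    c=eyes.camera_model(n); R,t=c['R'],c['t']
    return -R.T@t, R.T@np.linalg.solve(c['camera_matrix'],[*p,1])
def onplane(n,p,z):
    o,d=ray(n,p); return o+d*(z-o[2])/d[2]
def tri(p,q):
    o,d=ray("top",p); a,b=ray("side",q)
    s=np.linalg.lstsq(np.c_[d,-b],a-o,rcond=None)[0]; return (o+d*s[0]+a+b*s[1])/2, np.linalg.norm(o+d*s[0]-a-b*s[1])
G=((50,90,30),(85,255,255)); C=((5,60,60),(25,255,255)); O=((3,170,120),(15,255,255))
E
python3 - <<'E'
from h import *
t=cv2.imread('pics/top0.png')[...,::-1].copy(); s=cv2.imread('pics/side0.png')[...,::-1].copy()
W=((0,0,130),(180,80,255))
for nm,bt,bs,c,zz in [("green",(350,185,390,225),(310,140,355,195),G,.064),("gwhite",(360,195,382,215),(322,147,345,162),W,.085),("orange",(285,180,320,215),(275,195,318,238),O,.064),("coaster",(305,255,355,305),(375,215,445,270),C,.006)]:
    a,ra=blob(mask(t,bt,*c)); b,rb=blob(mask(s,bs,*c))
    print(nm,a,ra,b,rb,tri(a,b),onplane("top",a,zz),onplane("side",b,zz))
a=cv2.resize(t[170:250,320:440],None,fx=5,fy=5,interpolation=2);b=cv2.resize(s[120:270,270:450],None,fx=3,fy=3)
o=np.zeros((450,600,3),np.uint8);cv2.imwrite('pics/c.png',a[...,::-1]);cv2.imwrite('pics/c2.png',b[...,::-1])
E
```

```text
green [369.73971549 204.92656671] (358, 193, 24, 25) [332.39240791 165.28369272] (319, 149, 28, 33) (array([ 0.60984862, -0.13074174,  0.06286396]), np.float64(0.0035645634826934293)) [ 0.61149503 -0.13019252  0.064     ] [ 0.60772035 -0.12980313  0.064     ]
gwhite [370.94736842 203.94152047] (367, 200, 9, 9) [332.77777778 155.8627451 ] (327, 152, 13, 9) (array([ 0.60989718, -0.13091313,  0.08624965]), np.float64(0.004130569747977051)) [ 0.61200581 -0.1305708   0.085     ] [ 0.60828745 -0.13275247  0.085     ]
orange [301.86153072 197.79909366] (292, 188, 21, 21) [295.85279469 217.53587899] (281, 200, 31, 36) (array([0.62898527, 0.02258263, 0.06395919]), np.float64(0.004861084108000642)) [0.63132788 0.02326254 0.064     ] [0.62655829 0.02216391 0.064     ]
coaster [329.94583333 281.56236979] (310, 262, 41, 41) [409.44354539 243.04306176] (383, 222, 54, 43) (array([ 0.43408451, -0.03719568,  0.00160146]), np.float64(0.00395688299742043)) [ 0.43644744 -0.0368213   0.006     ] [ 0.43198919 -0.03377394  0.006     ]
```

View pics/c2.png

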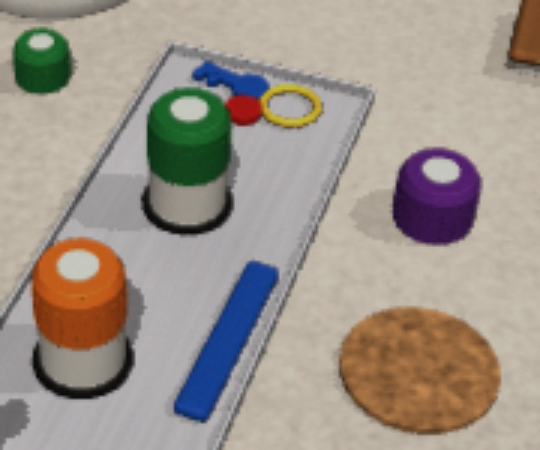

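The crop shows the large green lid on its white base on the tray. The small green cap is loose on the dresser and the purple cap is excluded. The lid is at about (0.610, -0.131) and the coaster at about (0.434, -0.036). I'll go above the lid while turning +90° about tool z, which leaves room for the last joint when unscrewing.

>>> send_rows(
  moves=[0,0,90,-61,-43,0,1,0,0,90,-61,-43,0,1,0,0,90,-61,-43,0,1,0,0,90,-61,-43,0,1,0,0,90,-61,-43,0,1,0,0,90,-61,-43,0,1,0,0,90,-61,-43,0,1,0,0,90,-61,-43,0,1,0,0,90,-61,-43,0,1,0,0,90,-61,-43,0,1],
  force=25,
)

```text
time: 1.1
tool_pos: [0.4796, 0.0755, 0.2325]
tool_rot: [-2.57, -1.806, 0.0]
force: [1.0, 0.9, -0.1]
opening: 0.0931
grip_force: 0.0
```

```bash
cat >> h.py <<'E'
from scipy.spatial.transform import Rotation
def to(goal):
    s=manip.read_state(); R=Rotation.from_rotvec(s['tool_rot']).as_matrix()
    print('t',s['time'],'pos',s['tool_pos'].round(4),'R',R.round(3).tolist(),'q',s['joint_pos'].round(2),'shift cm',(100*R.T@(np.array(goal)-s['tool_pos'])).round(2),'yaw y',np.degrees(np.arctan2(R[1,1],R[0,1])).round(1),'grip',s['opening'],s['grip_force'],'F',s['force'].round(1))
E
python3 -c "
from h import *
to([.610,-.131,.15])"
```

```text
t 1.1 pos [0.4796 0.0755 0.2325] R [[0.339, 0.941, -0.0], [0.941, -0.339, 0.0], [0.0, -0.0, -1.0]] q [-0.07  0.14  1.68  0.    1.32  0.27] shift cm [-15.01  19.26   8.24] yaw y -19.8 grip 0.09306567537987316 0.0 F [ 1.   0.9 -0.1]
```

>>> send_rows(
  moves=[0,0,4,-15,19.3,0,1,0,0,4,-15,19.3,0,1,0,0,4,-15,19.3,0,1,0,0,4,-15,19.3,0,1,0,0,4,-15,19.3,0,1,0,0,4,-15,19.3,5,1,0,0,4,-15,19.3,8,1,0,0,4,-15,19.3,8,1,0,0,4,-15,19.3,8,1,0,0,4,-15,19.3,8,1],
)

```text
time: 2.1
tool_pos: [0.6125, -0.1284, 0.1549]
tool_rot: [2.623, 1.723, 0.003]
force: [-0.2, 0.0, 0.2]
opening: 0.0931
grip_force: 0.0
```

Run:
```python
from h import *
to([.610,-.131,.060])
t=eyes.grab_frame("top");s=eyes.grab_frame("side")
a=cv2.resize(t[130:280,290:440],None,fx=2.66,fy=2.66);b=cv2.resize(s[50:250,250:450],(399,399))
cv2.imwrite('pics/d.png',np.hstack([a[:399,:399],b])[...,::-1])
```

```text
t 2.1 pos [ 0.6125 -0.1284  0.1549] R [[0.397, 0.918, 0.003], [0.918, -0.397, -0.001], [0.0, 0.004, -1.0]] q [-0.38  0.45  1.45  0.    1.24  0.02] shift cm [-0.34 -0.16  9.49] yaw y -23.4 grip 0.09308753031492173 0.0 F [-0.2  0.   0.2]
```

View pics/d.png

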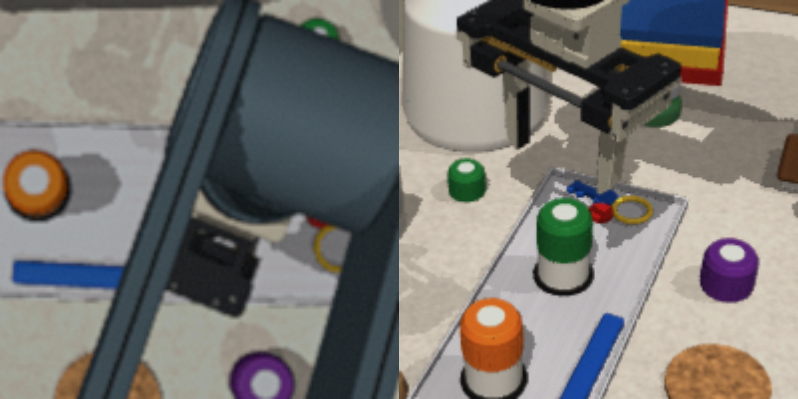

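The left panel shows the arm hiding the lid from the top camera. In the right panel (side view) the open fingers, at about (510,130) and (610,165), straddle the green lid at (565,230). I'll descend now.

>>> send_rows(
  moves=[0,0,0,-0.3,-0.2,2,1,0,0,0,-0.3,-0.2,4,1,0,0,0,-0.3,-0.2,5.5,1,0,0,0,-0.3,-0.2,7,1,0,0,0,-0.3,-0.2,8,1,0,0,0,-0.3,-0.2,8.6,1,0,0,0,-0.3,-0.2,9.2,1,0,0,0,-0.3,-0.2,9.2,1,0,0,0,-0.3,-0.2,9.2,1,0,0,0,-0.3,-0.2,9.2,1],
)

```text
time: 3.2
tool_pos: [0.6087, -0.1304, 0.0613]
tool_rot: [2.625, 1.724, 0.001]
force: [-0.1, -0.2, 0.5]
opening: 0.093
grip_force: 0.0
```

Run:
```python
from h import *
to([.610,-.131,.060])
s=eyes.grab_frame("side")
cv2.imwrite('pics/e.png',cv2.resize(s[110:220,270:410],None,fx=4,fy=4)[...,::-1])
```

```text
t 3.2 pos [ 0.6087 -0.1304  0.0613] R [[0.398, 0.918, 0.001], [0.918, -0.398, -0.0], [0.0, 0.001, -1.0]] q [-0.39  0.54  1.56 -0.    1.04  0.02] shift cm [-0.01  0.14  0.13] yaw y -23.4 grip 0.09295348927392848 0.0 F [-0.1 -0.2  0.5]
```

View pics/e.png

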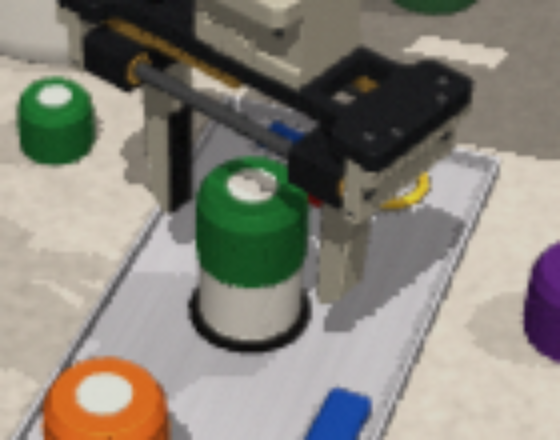

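The fingers stand on both sides of the green lid at about mid-height, with nothing touching. I'll close with 25 N.

>>> send_rows(
  moves=[0,0,0,0,0.1,0.1,0.3,0,0,0,0,0.1,0.1,0,0,0,0,0,0.1,0.1,-0.3,0,0,0,0,0.1,0.1,-1,0,0,0,0,0.1,0.1,-1,0,0,0,0,0.1,0.1,-1,0,0,0,0,0.1,0.1,-1,0,0,0,0,0.1,0.1,-1,0,0,0,0,0.1,0.1,-1,0,0,0,0,0.1,0.1,-1],
  force=25,
)

```text
time: 4.25
tool_pos: [0.6092, -0.1306, 0.0596]
tool_rot: [-2.626, -1.724, -0.0]
force: [-0.8, -0.4, 0.2]
opening: 0.0542
grip_force: 25.0
```

Gripped at 54 mm with almost no side force. I'll turn anticlockwise, which is negative about tool z.

>>> send_rows(
  moves=[0,0,-8,0,0,0,-1,0,0,-16,0,0,0,-1,0,0,-24,0,0,0,-1,0,0,-32,0,0,0,-1,0,0,-40,0,0,0,-1,0,0,-48,0,0,0,-1,0,0,-56,0,0,0,-1,0,0,-64,0,0,0,-1,0,0,-72,0,0,0,-1,0,0,-80,0,0,0,-1],
)

```text
time: 5.25
tool_pos: [0.6092, -0.1306, 0.0597]
tool_rot: [-0.895, -3.011, 0.0]
force: [-0.6, -0.3, -0.1]
opening: 0.0545
grip_force: 25.0
```

>>> send_rows(
  moves=[0,0,-6,0,0,0,-1,0,0,-6,0,0,0,-1,0,0,-6,0,0,0,-1,0,0,-6,0,0,0,-1,0,0,-6,0,0,0,-1,0,0,-6,0,0,-0.2,-1,0,0,-6,0,0,-0.4,-1,0,0,-6,0,0,-0.6,-1,0,0,-6,0,0,-0.8,-1,0,0,-6,0,0,-1,-1],
)

```text
time: 6.25
tool_pos: [0.6092, -0.1306, 0.0699]
tool_rot: [0.745, 3.052, -0.0]
force: [-0.2, 0.3, -0.7]
opening: 0.0545
grip_force: 25.0
```

Run:
```python
from h import *
to([.610,-.131,.060])
```

```text
t 6.25 pos [ 0.6092 -0.1306  0.0699] R [[-0.888, 0.461, 0.0], [0.461, 0.888, -0.0], [-0.0, 0.0, -1.0]] q [-0.39  0.53  1.55  0.    1.06 -1.48] shift cm [-0.09 -0.    0.99] yaw y 62.6 grip 0.0544829353147114 24.999964117478157 F [-0.2  0.3 -0.7]
```

The lid came free without resistance. I'll lift it straight up, then carry it sideways to the coaster at (0.434, -0.036).

>>> send_rows(
  moves=[0,0,0,0,0,-1,-1,0,0,0,0,0,-2,-1,0,0,0,0,0,-3,-1,0,0,0,0,0,-4,-1,0,0,0,0,0,-5,-1,0,0,0,0,0,-6,-1,0,0,0,0,0,-7,-1,0,0,0,0,0,-7,-1,0,0,0,0,0,-7,-1,0,0,0,0,0,-7,-1],
)

```text
time: 7.25
tool_pos: [0.6088, -0.1304, 0.1391]
tool_rot: [-0.744, -3.051, -0.0]
force: [0.3, -0.5, -1.0]
opening: 0.0547
grip_force: 25.0
```

>>> send_rows(
  moves=[0,0,0,2.5,0,0,-1,0,0,0,5,0,0,-1,0,0,0,7.5,0.1,0,-1,0,0,0,10,0.2,0,-1,0,0,0,12.5,0.3,0,-1,0,0,0,15,0.3,0,-1,0,0,0,17.5,0.4,0,-1,0,0,0,19,0.4,0,-1,0,0,0,19.9,0.4,0,-1,0,0,0,19.9,0.4,0,-1],
)

```text
time: 8.25
tool_pos: [0.4335, -0.0349, 0.1395]
tool_rot: [-0.744, -3.051, -0.0]
force: [0.2, 0.2, -0.2]
opening: 0.0542
grip_force: 25.0
```

Run:
```python
from h import *
to([.434,-.036,.023])
s=eyes.grab_frame("side")
cv2.imwrite('pics/f.png',cv2.resize(s[50:350,220:620],None,fx=2,fy=2)[...,::-1])
```

```text
t 8.25 pos [ 0.4335 -0.0349  0.1395] R [[-0.888, 0.46, -0.001], [0.46, 0.888, 0.0], [0.001, -0.0, -1.0]] q [-0.34  0.14  1.93 -0.    1.07 -1.43] shift cm [-0.11 -0.07 11.65] yaw y 62.6 grip 0.05420100943748404 24.99981764167387 F [ 0.2  0.2 -0.2]
```

View pics/f.png

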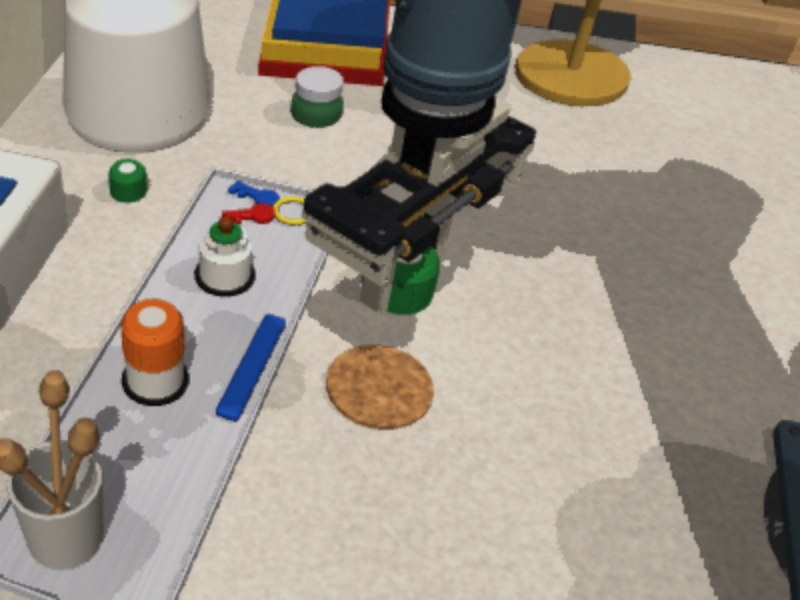

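The green lid is held at (405,280) in the crop. The pacifier stands on its open base, and the orange capsule is untouched at (155,340). I'll lower to the coaster at (380,385).

>>> send_rows(
  moves=[0,0,0,-0.1,-0.1,2.5,-1,0,0,0,-0.1,-0.1,5,-1,0,0,0,-0.1,-0.1,7,-1,0,0,0,-0.1,-0.1,8.5,-1,0,0,0,-0.1,-0.1,9.5,-1,0,0,0,-0.1,-0.1,10.3,-1,0,0,0,-0.1,-0.1,10.8,-1,0,0,0,-0.1,-0.1,11.2,-1,0,0,0,-0.1,-0.1,11.4,-1,0,0,0,-0.1,-0.1,11.5,-1],
)

```text
time: 9.3
tool_pos: [0.435, -0.0368, 0.0248]
tool_rot: [0.745, 3.052, -0.0]
force: [0.1, 0.1, -0.2]
opening: 0.0544
grip_force: 25.0
```

>>> send_rows(
  moves=[0,0,0,0,0,0.05,-1,0,0,0,0,0,0.1,-1,0,0,0,0,0,0.1,-1,0,0,0,0,0,0.15,-1,0,0,0,0,0,0.15,-1,0,0,0,0,0,0.15,-1,0,0,0,0,0,0.15,-1,0,0,0,0,0,0.15,-1,0,0,0,0,0,0.15,-1,0,0,0,0,0,0.15,-1],
)

```text
time: 10.3
tool_pos: [0.4348, -0.0367, 0.0232]
tool_rot: [0.745, 3.052, 0.0]
force: [0.7, 0.6, -0.6]
opening: 0.0545
grip_force: 25.0
```

Run:
```python
from h import *
to([.434,-.036,.0227])
s=eyes.grab_frame("side")
cv2.imwrite('pics/g.png',cv2.resize(s[150:290,340:500],None,fx=4,fy=4)[...,::-1])
```

```text
t 10.3 pos [ 0.4348 -0.0367  0.0232] R [[-0.888, 0.461, 0.0], [0.461, 0.888, -0.0], [-0.0, 0.0, -1.0]] q [-0.34  0.33  2.05  0.    0.76 -1.43] shift cm [0.11 0.02 0.05] yaw y 62.6 grip 0.054469103959985846 24.999846386608624 F [ 0.7  0.6 -0.6]
```

View pics/g.png

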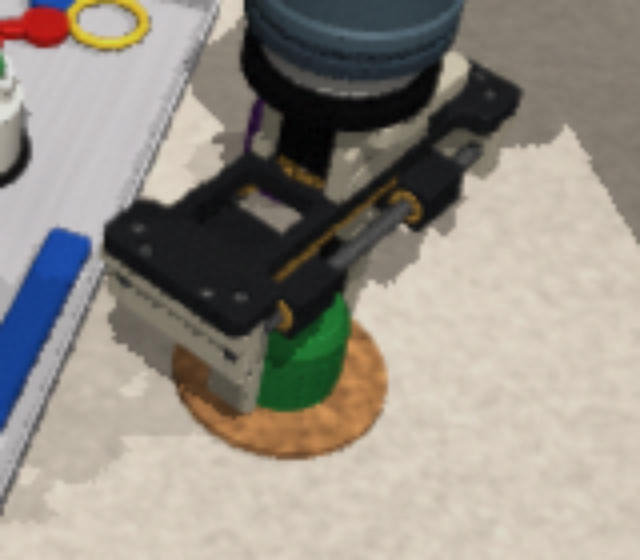

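The lid sits centred on the coaster within a few mm, its lower edge at (295,408) and the coaster's centre at (278,372). I'll go down the last half millimetre, release, and then rise.

>>> send_rows(
  moves=[0,0,0,0,0,0.03,-1,0,0,0,0,0,0.05,-1,0,0,0,0,0,0.05,-1,0,0,0,0,0,0.05,0.3,0,0,0,0,0,0.05,0.5,0,0,0,0,0,0.05,0.8,0,0,0,0,0,0.05,1,0,0,0,0,0,0.05,1,0,0,0,0,0,0.05,1,0,0,0,0,0,0.05,1],
)

```text
time: 11.35
tool_pos: [0.4348, -0.0367, 0.0227]
tool_rot: [-0.745, -3.052, 0.0]
force: [-0.1, 1.6, 0.1]
opening: 0.0928
grip_force: 0.0
```

>>> send_rows(
  moves=[0,0,0,0,0,-0.5,1,0,0,0,0,0,-1.5,1,0,0,0,0,0,-3,1,0,0,0,0,0,-5,1,0,0,0,0,0,-7,1,0,0,0,0,0,-10,1,0,0,0,0,0,-13,1,0,0,0,0,0,-16,1,0,0,0,0,0,-17,1,0,0,0,0,0,-17,1],
)

```text
time: 12.35
tool_pos: [0.4357, -0.037, 0.1944]
tool_rot: [0.744, 3.048, -0.001]
force: [-0.3, 0.4, -0.5]
opening: 0.0929
grip_force: 0.0
```

Run:
```python
from h import *
to([.434,-.036,.0227])
s=eyes.grab_frame("side")
b,r=blob(mask(s,(375,190,445,270),*G)); print(b,r,onplane("side",b,.027))
a,r=blob(mask(s,(275,195,318,238),*O)); print(a,r)
cv2.imwrite('pics/i.png',cv2.resize(s[150:290,240:500],None,fx=3,fy=3)[...,::-1])
```

```text
t 12.35 pos [ 0.4357 -0.037   0.1944] R [[-0.888, 0.46, 0.004], [0.46, 0.888, -0.001], [-0.004, 0.001, -1.0]] q [-0.34  0.08  1.85 -0.    1.2  -1.43] shift cm [ 0.27  0.   17.17] yaw y 62.6 grip 0.09294329157996668 0.0 F [-0.3  0.4 -0.5]
[410.46640683 234.42613215] (395, 217, 32, 36) [ 0.43329734 -0.03557239  0.027     ]
[295.64788994 217.59025841] (281, 200, 30, 36)
```

View pics/i.png

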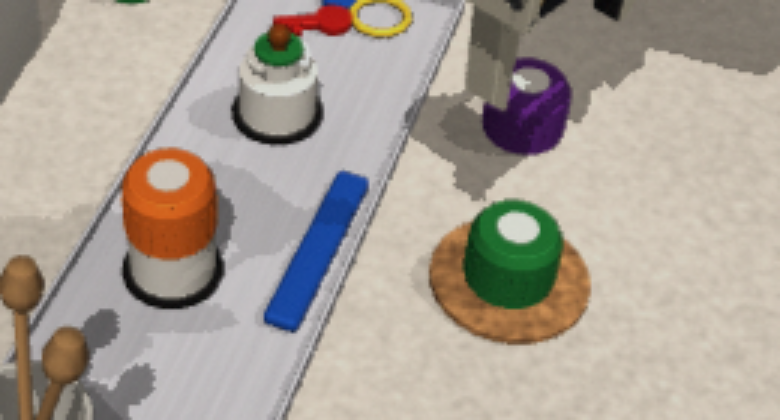

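The green lid stands upright at (513,253) on the middle of the coaster, within about 2 mm of its centre. The orange lid hasn't moved, and the gripper is clear, so I'll hand in.

```bash
python3 -c "
from station import close_job
print(close_job())"
```

```text
the job is handed in; nothing more can be done
None
```

The green lid was unscrewed, lifted off and set upright about 2 mm from the centre of the coaster, the orange capsule was left shut, and the job was handed in after about 12 s of robot time (no verdict was returned).

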